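# Stroke the slide carriage and park it in its sticky spot

## Robot

A 6-joint arm with a two-finger parallel gripper is mounted at the origin on the work surface. World frame = base frame: x ahead of the robot, y to its left, z up, the work surface at z = 0. Lengths are in m, angles in rad, forces in N, time in s.
With the tool pointing down it reaches from about 0.3 to 0.95 m from the base axis. Payload 3.1 kg.
Tool frame: the origin (TCP) lies on the centre line of the jaws, within the pads' length; the fingertips stand 25 mm ahead of it and the grasp point (between the pads) lies 6 mm ahead of it; z points along the fingers, y is the direction in which the jaws open and shut (so a half turn about z gives the same grasp; the last joint's range is limited). The gripper opens to 85 mm and grips with 20 to 120 N. Pads are 22 mm wide; open, the fingers measure 114 mm over their backs; the gripper's body (76 mm by 85 mm) begins 54 mm behind the grasp point. The pads swing forward as they close: fully open they stand 13 mm farther back than shut.
Start: joints at [-1.198, 0.308, 1.634, -0, 1.2, -0.07], TCP at [0.268, -0.565, 0.256] pointing down, gripper open.
Joint ranges: [-3.06, 3.06], [-0.79, 1.96], [0.05, 2.63], [-1.19, 4.34], [0.05, 2.64], [-2.94, 2.94]. Speed limits (rad/s): [2.79, 2.79, 3.14, 3.14, 3.14, 3.14].

## Interface

Orientations are given as [roll, pitch, yaw] about the fixed x, y, z axes, in that order (R = Rz(yaw) Ry(pitch) Rx(roll)).
In Python, from plant import robot gives the robot as it stands. The module is installed in compiled form; this text tells all that it offers.
- The arm moves only by the tool play_rows, never from a script. Its argument "rows" is a list of rows, each an object of numbers: "gripper": the gripper command: -1 is fully open, 1 is shut, values between are in proportion; "x", "y", "z": the shift along the tool's x, y, z normalised to -1 to 1, where 1 is 0.8 m; "yaw": the turn about the tool's z normalised to -1 to 1, where 1 is 90 degrees. A call has exactly 5 rows; each row is the pose to reach, as a shift and turn from the pose commanded when the call began, along the tool's axes at that moment; what a row does not reach only later rows make up. A row lasts 1/10 s, in which the tool goes at most 50 mm and 8.59 degrees, less where a joint would pass 70% of its speed; a pose out of reach is approached as far as the arm can. A call with a number of a shift or a turn outside -1 to 1 is refused whole. A call with a gripper value outside its range is refused whole. The fingers move at their own pace and stop on an object; the grip force is fixed at half the most. Time passes only in rows, so rows that repeat a pose let the fingers close, or fill a call up. It gives the time, the measured TCP pose, the force and the opening at its end, in the units of the state.
- robot.state(): the state, without advancing time (a new reading comes with each control period).
- robot.get_image(name): name is "scene" or "top"; returns the picture (400x640x3 uint8, blue, green, red); there is no depth.
- robot.camera_model(name): a dict with "intrinsics" (3x3 intrinsics, pixels), "distortion" ([k1, k2, p1, p2, k3] as OpenCV has them; the pictures are not rectified), "R" (3x3) and "t" (3): a world point X has camera coordinates R X + t. Camera axes: x right, y down, z forward; pixel columns grow to the right and rows downward; lengths in m; the calibration is good to about 2 mm. A picture is of the moment at which its call begins. camera_model takes no time and is no camera call.
- robot.sign_off(): hands the job in, once; it reports no verdict.
The state is a dict: "clock": time; "qpos": joint angles; "qvel": joint speeds; "effort": joint torques, N m; "tool_pos": TCP position; "eef_rot": TCP orientation; "force": force on the tool from outside, world axes, zero at the start; "moment": the same for the moment, N m; "width": opening from 0.0 (shut) to 1.0 (fully open).
Only numpy, scipy, OpenCV 4.12 (cv2) and the standard library are available. Lean on these libraries where they do the work, as an engineer would, in place of code of your own. Each camera call takes 0.05 s, during which the arm holds its last target. There are 200 camera calls.

## Task

The slide unit on the bench has a sticky spot that you can only feel. Stroke the blue carriage by its knob along its full travel, first until it touches the red buffer and then all the way to the yellow buffer, touching both gently without ramming them; then bring it back, leave it standing in the sticky spot and let go, so that I know where to dress the rail. Leave the other things on the bench where they are.

Things in the scene. Friction and masses are not known exactly. Their poses are not given: they have to be found in the camera images.
- rail: Slide unit, screwed to the table: aluminium bed 90 x 400 x 12 mm, steel rail along its middle (23 mm wide, 272 mm long, top 30 mm above the table). Origin: centre of the bed's underside; y axis along the rail, z up. Dark end plates at y = +/-188 mm, 38 mm high. The unseen sticky spot differs every time; it holds the carriage when the carriage's centre is at some y between -80 and +80 mm.
- carriage: Blue carriage, slides along the rail's y axis only and stays where it is left, in the sticky spot too: block 70 x 70 mm, 16 to 44 mm above the table, black knob on top. Origin: at table height under its centre; axes as rail. 0.3 to 0.65 kg. Drags with about 1.5 N; in the one sticky spot 3 to 9 N more for some 15 to 20 mm of travel, alike from either side.
- knob_top (a point): Centre of the top of the carriage's black knob, on the carriage's centre: upright round post 28 mm in diameter, 50 to 96 mm above the table (below it a steel collar 32 mm in diameter, 44 to 50 mm), to be held or pushed.
- red_buffer: Red buffer: upright cylinder 24 mm in diameter, 12 to 38 mm above the table, on the rail's line 155 mm from the unit's middle, at one of the two ends (which one differs). Origin: centre of its underside. The carriage meets it when their centres are 47 mm apart along the rail. It gives along the rail by 1 mm per 4 N, 8 mm at most.
- yellow_buffer: Yellow buffer, same as the red one, at the other end of the rail.
- spare_carriage: Spare grey carriage block without knob, 50 x 72 x 26 mm, lying loose on the table. Origin: centre of its underside.
- spare_buffer: Spare black rubber buffer, upright cylinder 24 mm in diameter, 26 mm high, loose. Origin: centre of its underside.
- wrench: Steel wrench 150 mm long, lying loose beyond the slide unit. Origin: its middle, underside.
- cutting_disc: Dark cutting disc, 110 mm in diameter, 6 mm thick, lying loose. Origin: its centre, underside.
- hammer: Hammer 260 mm long, lying loose at the right of the table. Origin: its middle, underside.
- screwdriver: Screwdriver lying loose at the left of the table. Origin: its middle, underside.
- bolt_jar: Glass jar with a steel lid, 64 mm in diameter, 75 mm high. Origin: centre of its underside.

How it is judged:
By the outcome, as a careful person would: the job done as asked, in the order asked, and still so for the second after the job is handed in, with the robot touching nothing.
It also fails if it takes over 70 s, if anything falls off the work surface, if the arm or the gripper's body presses on something with over 40 N, if the wrist force passes 120 N, or if a joint passes its speed limit or range.

## Working session

There is one attempt and no reset: what is moved stays moved. The work goes in short steps, Python scripts to look and compute and a tool call to move; the robot and the scene stay as the last step left them, time stands still between calls to the robot, and variables do not carry over. Pictures are saved under pics/ and viewed, on a budget of 10 in all, crops included, one or two more only if the job needs it, and the job is handed in when it is done.

Besides the shell and the picture viewer there is one more tool, called after ">>>" by a JSON object that holds its "api" and its "payload", one argument or row to a line. play_rows: Moves the arm, as the interface text tells. Its arguments: {"type":"object","properties":{"rows":{"type":"array"}},"required":["rows"]}

```bash
mkdir -p pics; ls; python3 - <<'E'
from plant import robot
import cv2
s=robot.state(); print(s)
for n in("scene","top"):
    cv2.imwrite(f"pics/{n}0.png",robot.get_image(n)); m=robot.camera_model(n); print(n,m)
E
```

```text
pics
{'clock': 0.0, 'qpos': array([-1.19770697e+00,  3.08999592e-01,  1.63520761e+00,  1.03581112e-05,
        1.19971934e+00, -6.97470865e-02]), 'qvel': array([ 0.0011936 , -0.00038239, -0.00068973,  0.00021648,  0.00031649,
       -0.00085809]), 'effort': array([-5.26877102e-05, -4.15250373e+01, -2.76664728e+01, -2.89150585e-04,
        1.02599699e-02,  1.18455918e-05]), 'tool_pos': array([ 0.26748144, -0.56400773,  0.25504037]), 'eef_rot': array([-3.13926511e+00, -1.72270967e-04,  4.42832472e-01]), 'force': array([ 1.15232567, -0.25314671, -0.33692328]), 'moment': array([-0.00771331, -0.00029188, -0.00938767]), 'width': 1.001300107058591}
scene {'intrinsics': array([[435.2827581 ,   0.        , 321.47161553],
       [  0.        , 435.2827581 , 190.84165349],
       [  0.        ,   0.        ,   1.        ]]), 'distortion': array([-0.08763113,  0.        ,  0.        ,  0.        ,  0.        ]), 'R': array([[ 0.09519576,  0.99543167,  0.00731841],
       [ 0.52063203, -0.04352058, -0.85267124],
       [-0.84845746,  0.08498089, -0.52239659]]), 't': array([-0.06185735, -0.20919114,  1.60414878])}
top {'intrinsics': array([[473.52242645,   0.        , 323.06695905],
       [  0.        , 473.52242645, 197.83339004],
       [  0.        ,   0.        ,   1.        ]]), 'distortion': array([-0.08839858,  0.        ,  0.        ,  0.        ,  0.        ]), 'R': array([[ 0.01856781, -0.99982672, -0.00132929],
       [-0.98035604, -0.01794508, -0.19641794],
       [ 0.19636005,  0.00495023, -0.98051937]]), 't': array([0.002612  , 0.58134951, 1.16961244])}
```

View pics/scene0.png

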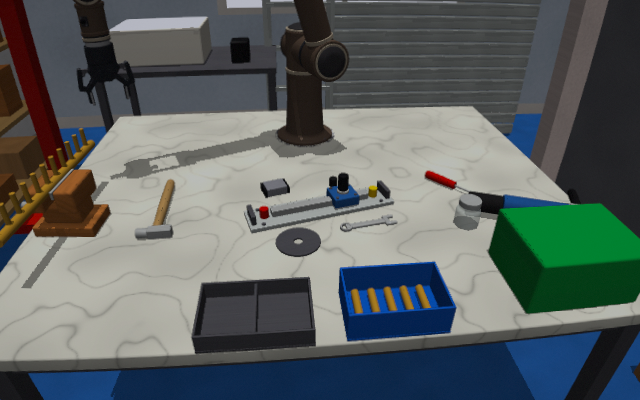

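View pics/top0.png

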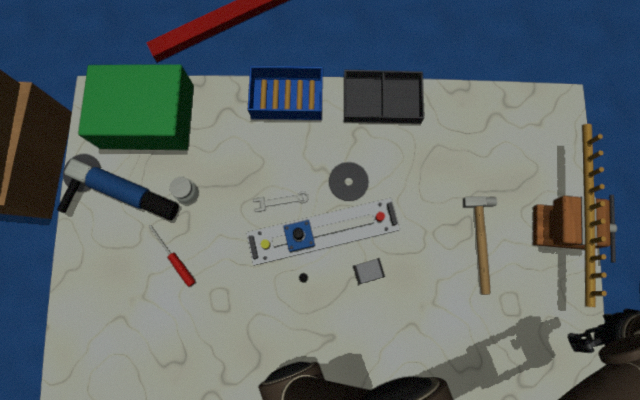

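The pictures show the slide unit at about (324,233) in the top view. Yellow is at the left end (+y) near (265,244), red at the right near (380,216), and the knob near (298,234). I'll enlarge this area.

```bash
python3 - <<'E'
import cv2
a=cv2.imread("pics/top0.png")[185:285,235:415]
cv2.imwrite("pics/c1.png",cv2.convertScaleAbs(cv2.resize(a,None,fx=4.4,fy=4.4,interpolation=cv2.INTER_CUBIC),alpha=1.5))
E
```

```text
(no output)
```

View pics/c1.png

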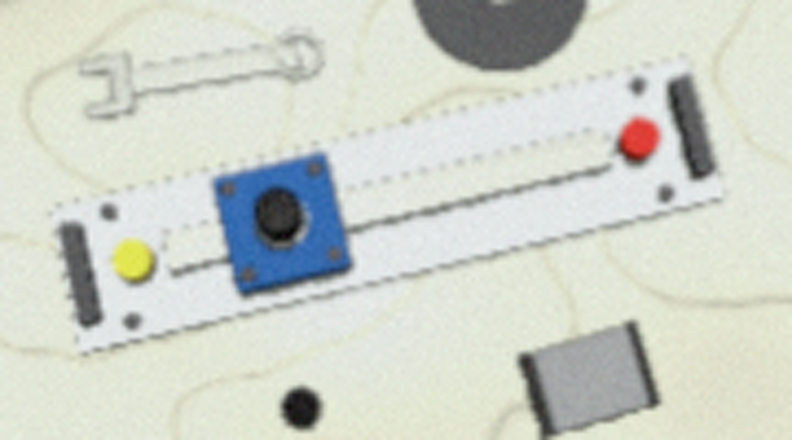

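```bash
cat > h.py <<'E'
import numpy as np,cv2
from plant import robot
def w(name,uv,z):
    m=robot.camera_model(name)
    p=cv2.undistortPoints(np.array([[uv]],float),m["intrinsics"],m["distortion"])[0,0]
    R,t=np.array(m["R"]),np.array(m["t"]); d=R.T@np.array([p[0],p[1],1]); c=-R.T@t
    return c+d*(z-c[2])/d[2]
E
python3 - <<'E'
from h import *
f=lambda u,v,z:w("top",((u+.5)/4.4-.5+235,(v+.5)/4.4-.5+185),z)
r=f(640,137,.038);y=f(131,259,.038);k=f(278,209,.096);b=f(284,224,.044)
print(r,y,k,b)
c=[f(*q,.012) for q in((50,212),(80,353),(722,195),(690,62))];print(np.mean(c,0),(r+y)/2)
d=(y-r)[:2];L=np.hypot(*d);d/=L;o=((r+y)/2)[:2];print(L,d,np.arctan2(-d[0],d[1]))
n=np.array([-d[1],d[0]])
for p in(k,b,np.mean(c,0)):print((p[:2]-o)@d,(p[:2]-o)@n)
E
```

```text
[ 0.54004864 -0.13663836  0.038     ] [0.46180195 0.16315966 0.038     ] [0.48585576 0.07407205 0.096     ] [0.48356844 0.07328083 0.044     ]
[0.50007339 0.0128961  0.012     ] [0.50092529 0.01326065 0.038     ]
0.3098409248321735 [-0.25253828  0.9675869 ] 0.2553026732430444
0.06264594907143504 -0.0007761206945568388
0.062458003409801066 0.0016368688967726306
-0.00013759794087198044 0.0009163497481352665
```

>>> {"api": "play_rows", "payload": {
  "rows": [
    {"x":0.03,"y":-0.031,"z":0,"yaw":0,"gripper":-1},
    {"x":0.07,"y":-0.072,"z":0.01,"yaw":0,"gripper":-1},
    {"x":0.11,"y":-0.113,"z":0.02,"yaw":0,"gripper":-1},
    {"x":0.15,"y":-0.155,"z":0.03,"yaw":0,"gripper":-1},
    {"x":0.19,"y":-0.196,"z":0.04,"yaw":0,"gripper":-1}
  ]
}}

```text
clock: 0.6
tool_pos: [0.3379, -0.3559, 0.2235]
eef_rot: [-3.141, -0.0, 0.442]
force: [0.9, 0.0, 0.8]
width: 1.003
```

>>> {"api": "play_rows", "payload": {
  "rows": [
    {"x":0.04,"y":-0.041,"z":0,"yaw":0,"gripper":-1},
    {"x":0.08,"y":-0.082,"z":0.01,"yaw":0,"gripper":-1},
    {"x":0.12,"y":-0.124,"z":0.02,"yaw":0,"gripper":-1},
    {"x":0.16,"y":-0.165,"z":0.03,"yaw":0,"gripper":-1},
    {"x":0.19,"y":-0.196,"z":0.03,"yaw":0,"gripper":-1}
  ]
}}

```text
clock: 1.1
tool_pos: [0.4071, -0.1482, 0.1988]
eef_rot: [-3.139, 0.002, 0.444]
force: [0.7, -0.3, 0.3]
width: 1.001
```

>>> {"api": "play_rows", "payload": {
  "rows": [
    {"x":0.043,"y":-0.044,"z":0,"yaw":0.03,"gripper":-1},
    {"x":0.086,"y":-0.088,"z":0.01,"yaw":0.06,"gripper":-1},
    {"x":0.129,"y":-0.132,"z":0.02,"yaw":0.09,"gripper":-1},
    {"x":0.172,"y":-0.176,"z":0.03,"yaw":0.12,"gripper":-1},
    {"x":0.207,"y":-0.211,"z":0.03,"yaw":0.12,"gripper":-1}
  ]
}}

```text
clock: 1.6
tool_pos: [0.4845, 0.0749, 0.1749]
eef_rot: [-3.141, 0.003, 0.255]
force: [1.0, -0.1, -0.2]
width: 1.001
```

>>> {"api": "play_rows", "payload": {
  "rows": [
    {"x":0,"y":0,"z":0,"yaw":0,"gripper":-1},
    {"x":0,"y":0,"z":0,"yaw":0,"gripper":-1},
    {"x":0,"y":0,"z":0,"yaw":0,"gripper":-1},
    {"x":0,"y":0,"z":0,"yaw":0,"gripper":-1},
    {"x":0,"y":0,"z":0,"yaw":0,"gripper":-1}
  ]
}}

```text
clock: 2.1
tool_pos: [0.4851, 0.0711, 0.1763]
eef_rot: [3.141, 0.0, 0.252]
force: [-0.6, -0.1, 0.2]
width: 1.002
```

```bash
python3 - <<'E'
from h import *
s=robot.state();print(s["clock"],s["tool_pos"],s["eef_rot"],s["force"])
o=np.array([.5005,.0131]);u=np.array([-.2525,.9676]);x=np.array([.9676,.2525]);d=np.array(s["tool_pos"])[:2]-o
print("s,n",d@u,d@x)
cv2.imwrite("pics/c2.png",cv2.resize(robot.get_image("scene")[130:250,230:410],None,fx=4.4,fy=4.4,interpolation=cv2.INTER_CUBIC))
E
```

```text
2.1 [0.48513451 0.07114755 0.17633644] [3.14149401e+00 9.90552114e-05 2.52225688e-01] [-0.61651373 -0.14797046  0.15403807]
s,n 0.060046591252499885 -0.0002106400866129357
```

View pics/c2.png

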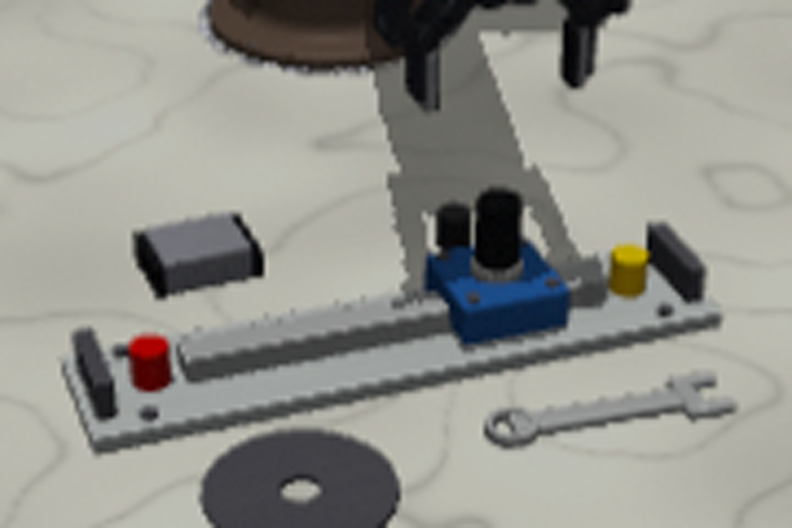

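The jaws straddle the knob: its top is at crop (499,195), with the fingers at x of about 422 and 577. I'll go down and grip.

>>> {"api": "play_rows", "payload": {
  "rows": [
    {"x":0,"y":-0.003,"z":0.02,"yaw":0,"gripper":-1},
    {"x":0,"y":-0.003,"z":0.045,"yaw":0,"gripper":-1},
    {"x":0,"y":-0.003,"z":0.07,"yaw":0,"gripper":-1},
    {"x":0,"y":-0.003,"z":0.095,"yaw":0,"gripper":-1},
    {"x":0,"y":-0.003,"z":0.117,"yaw":0,"gripper":-1}
  ]
}}

```text
clock: 2.65
tool_pos: [0.4846, 0.0739, 0.0819]
eef_rot: [-3.142, 0.0, 0.253]
force: [0.2, -1.0, 0.9]
width: 1.003
```

>>> {"api": "play_rows", "payload": {
  "rows": [
    {"x":0,"y":0,"z":0,"yaw":0,"gripper":-1},
    {"x":0,"y":0,"z":0,"yaw":0,"gripper":-0.2},
    {"x":0,"y":0,"z":0,"yaw":0,"gripper":0.1},
    {"x":0,"y":0,"z":0,"yaw":0,"gripper":0.2},
    {"x":0,"y":0,"z":0,"yaw":0,"gripper":0.3}
  ]
}}

```text
clock: 3.15
tool_pos: [0.4856, 0.0747, 0.0836]
eef_rot: [3.141, -0.002, 0.254]
force: [-0.5, 0.2, 0.1]
width: 0.352
```

>>> {"api": "play_rows", "payload": {
  "rows": [
    {"x":0,"y":0,"z":0,"yaw":0,"gripper":0.4},
    {"x":0,"y":0,"z":0,"yaw":0,"gripper":0.6},
    {"x":0,"y":0,"z":0,"yaw":0,"gripper":1},
    {"x":0,"y":0,"z":0,"yaw":0,"gripper":1},
    {"x":0,"y":0,"z":0,"yaw":0,"gripper":1}
  ]
}}

```text
clock: 3.65
tool_pos: [0.4856, 0.0747, 0.0838]
eef_rot: [3.141, -0.001, 0.255]
force: [-0.6, -0.2, 6.0]
width: 0.311
```

>>> {"api": "play_rows", "payload": {
  "rows": [
    {"x":0,"y":0,"z":0,"yaw":0,"gripper":1},
    {"x":0,"y":0,"z":0,"yaw":0,"gripper":1},
    {"x":0,"y":0,"z":0,"yaw":0,"gripper":1},
    {"x":0,"y":0,"z":0,"yaw":0,"gripper":1},
    {"x":0,"y":0,"z":0,"yaw":0,"gripper":1}
  ]
}}

```text
clock: 4.15
tool_pos: [0.4856, 0.0746, 0.0838]
eef_rot: [3.141, -0.001, 0.255]
force: [-0.0, -0.5, 6.7]
width: 0.315
```

>>> {"api": "play_rows", "payload": {
  "rows": [
    {"x":0,"y":0.002,"z":0,"yaw":0,"gripper":1},
    {"x":0,"y":0.004,"z":0,"yaw":0,"gripper":1},
    {"x":0,"y":0.006,"z":0,"yaw":0,"gripper":1},
    {"x":0,"y":0.008,"z":0,"yaw":0,"gripper":1},
    {"x":0,"y":0.01,"z":0,"yaw":0,"gripper":1}
  ]
}}

```text
clock: 4.65
tool_pos: [0.4875, 0.0673, 0.0838]
eef_rot: [-3.141, -0.001, 0.254]
force: [-0.8, 1.9, 6.3]
width: 0.316
```

>>> {"api": "play_rows", "payload": {
  "rows": [
    {"x":0,"y":0.002,"z":0,"yaw":0,"gripper":1},
    {"x":0,"y":0.004,"z":0,"yaw":0,"gripper":1},
    {"x":0,"y":0.006,"z":0,"yaw":0,"gripper":1},
    {"x":0,"y":0.008,"z":0,"yaw":0,"gripper":1},
    {"x":0,"y":0.01,"z":0,"yaw":0,"gripper":1}
  ]
}}

```text
clock: 5.15
tool_pos: [0.4895, 0.0595, 0.0838]
eef_rot: [-3.141, -0.001, 0.254]
force: [-1.3, 0.6, 6.9]
width: 0.318
```

>>> {"api": "play_rows", "payload": {
  "rows": [
    {"x":0,"y":0.002,"z":0,"yaw":0,"gripper":1},
    {"x":0,"y":0.004,"z":0,"yaw":0,"gripper":1},
    {"x":0,"y":0.006,"z":0,"yaw":0,"gripper":1},
    {"x":0,"y":0.008,"z":0,"yaw":0,"gripper":1},
    {"x":0,"y":0.01,"z":0,"yaw":0,"gripper":1}
  ]
}}

```text
clock: 5.65
tool_pos: [0.4915, 0.0518, 0.0838]
eef_rot: [-3.141, -0.001, 0.254]
force: [-1.1, 1.5, 5.7]
width: 0.318
```

>>> {"api": "play_rows", "payload": {
  "rows": [
    {"x":0,"y":0.002,"z":0,"yaw":0,"gripper":1},
    {"x":0,"y":0.004,"z":0,"yaw":0,"gripper":1},
    {"x":0,"y":0.006,"z":0,"yaw":0,"gripper":1},
    {"x":0,"y":0.008,"z":0,"yaw":0,"gripper":1},
    {"x":0,"y":0.01,"z":0,"yaw":0,"gripper":1}
  ]
}}

```text
clock: 6.15
tool_pos: [0.4935, 0.044, 0.0838]
eef_rot: [-3.141, -0.001, 0.254]
force: [-2.0, 0.6, 5.5]
width: 0.314
```

>>> {"api": "play_rows", "payload": {
  "rows": [
    {"x":0,"y":0.002,"z":0,"yaw":0,"gripper":1},
    {"x":0,"y":0.004,"z":0,"yaw":0,"gripper":1},
    {"x":0,"y":0.006,"z":0,"yaw":0,"gripper":1},
    {"x":0,"y":0.008,"z":0,"yaw":0,"gripper":1},
    {"x":0,"y":0.01,"z":0,"yaw":0,"gripper":1}
  ]
}}

```text
clock: 6.65
tool_pos: [0.4956, 0.0363, 0.0838]
eef_rot: [-3.141, -0.001, 0.254]
force: [-1.0, 0.4, 6.7]
width: 0.314
```

>>> {"api": "play_rows", "payload": {
  "rows": [
    {"x":0,"y":0.002,"z":0,"yaw":0,"gripper":1},
    {"x":0,"y":0.004,"z":0,"yaw":0,"gripper":1},
    {"x":0,"y":0.006,"z":0,"yaw":0,"gripper":1},
    {"x":0,"y":0.008,"z":0,"yaw":0,"gripper":1},
    {"x":0,"y":0.01,"z":0,"yaw":0,"gripper":1}
  ]
}}

```text
clock: 7.15
tool_pos: [0.4976, 0.0285, 0.0838]
eef_rot: [-3.141, -0.001, 0.254]
force: [-0.7, 1.7, 6.8]
width: 0.314
```

>>> {"api": "play_rows", "payload": {
  "rows": [
    {"x":0,"y":0.002,"z":0,"yaw":0,"gripper":1},
    {"x":0,"y":0.004,"z":0,"yaw":0,"gripper":1},
    {"x":0,"y":0.006,"z":0,"yaw":0,"gripper":1},
    {"x":0,"y":0.008,"z":0,"yaw":0,"gripper":1},
    {"x":0,"y":0.01,"z":0,"yaw":0,"gripper":1}
  ]
}}

```text
clock: 7.65
tool_pos: [0.4996, 0.0207, 0.0838]
eef_rot: [-3.142, -0.001, 0.254]
force: [-1.4, 1.6, 6.4]
width: 0.314
```

>>> {"api": "play_rows", "payload": {
  "rows": [
    {"x":0,"y":0.002,"z":0,"yaw":0,"gripper":1},
    {"x":0,"y":0.004,"z":0,"yaw":0,"gripper":1},
    {"x":0,"y":0.006,"z":0,"yaw":0,"gripper":1},
    {"x":0,"y":0.008,"z":0,"yaw":0,"gripper":1},
    {"x":0,"y":0.01,"z":0,"yaw":0,"gripper":1}
  ]
}}

```text
clock: 8.15
tool_pos: [0.5016, 0.013, 0.0838]
eef_rot: [-3.142, -0.001, 0.254]
force: [-0.1, 1.9, 6.3]
width: 0.315
```

>>> {"api": "play_rows", "payload": {
  "rows": [
    {"x":0,"y":0.002,"z":0,"yaw":0,"gripper":1},
    {"x":0,"y":0.004,"z":0,"yaw":0,"gripper":1},
    {"x":0,"y":0.006,"z":0,"yaw":0,"gripper":1},
    {"x":0,"y":0.008,"z":0,"yaw":0,"gripper":1},
    {"x":0,"y":0.01,"z":0,"yaw":0,"gripper":1}
  ]
}}

```text
clock: 8.65
tool_pos: [0.503, 0.0073, 0.0838]
eef_rot: [-3.138, -0.001, 0.253]
force: [-3.1, 10.3, 8.3]
width: 0.311
```

>>> {"api": "play_rows", "payload": {
  "rows": [
    {"x":0,"y":0.002,"z":0,"yaw":0,"gripper":1},
    {"x":0,"y":0.004,"z":0,"yaw":0,"gripper":1},
    {"x":0,"y":0.006,"z":0,"yaw":0,"gripper":1},
    {"x":0,"y":0.008,"z":0,"yaw":0,"gripper":1},
    {"x":0,"y":0.01,"z":0,"yaw":0,"gripper":1}
  ]
}}

```text
clock: 9.15
tool_pos: [0.5051, -0.0007, 0.0838]
eef_rot: [-3.138, -0.001, 0.253]
force: [-2.1, 7.6, 8.6]
width: 0.315
```

>>> {"api": "play_rows", "payload": {
  "rows": [
    {"x":0,"y":0.002,"z":0,"yaw":0,"gripper":1},
    {"x":0,"y":0.004,"z":0,"yaw":0,"gripper":1},
    {"x":0,"y":0.006,"z":0,"yaw":0,"gripper":1},
    {"x":0,"y":0.008,"z":0,"yaw":0,"gripper":1},
    {"x":0,"y":0.01,"z":0,"yaw":0,"gripper":1}
  ]
}}

```text
clock: 9.65
tool_pos: [0.5074, -0.0094, 0.0838]
eef_rot: [-3.14, -0.001, 0.254]
force: [-1.2, 3.7, 6.5]
width: 0.312
```

>>> {"api": "play_rows", "payload": {
  "rows": [
    {"x":0,"y":0.002,"z":0,"yaw":0,"gripper":1},
    {"x":0,"y":0.004,"z":0,"yaw":0,"gripper":1},
    {"x":0,"y":0.006,"z":0,"yaw":0,"gripper":1},
    {"x":0,"y":0.008,"z":0,"yaw":0,"gripper":1},
    {"x":0,"y":0.01,"z":0,"yaw":0,"gripper":1}
  ]
}}

```text
clock: 10.15
tool_pos: [0.5097, -0.018, 0.0838]
eef_rot: [-3.141, -0.001, 0.254]
force: [-1.0, 1.6, 5.9]
width: 0.316
```

>>> {"api": "play_rows", "payload": {
  "rows": [
    {"x":0,"y":0.002,"z":0,"yaw":0,"gripper":1},
    {"x":0,"y":0.004,"z":0,"yaw":0,"gripper":1},
    {"x":0,"y":0.006,"z":0,"yaw":0,"gripper":1},
    {"x":0,"y":0.008,"z":0,"yaw":0,"gripper":1},
    {"x":0,"y":0.01,"z":0,"yaw":0,"gripper":1}
  ]
}}

```text
clock: 10.65
tool_pos: [0.5117, -0.0257, 0.0838]
eef_rot: [-3.141, -0.001, 0.254]
force: [-1.8, 1.3, 6.0]
width: 0.315
```

>>> {"api": "play_rows", "payload": {
  "rows": [
    {"x":0,"y":0.002,"z":0,"yaw":0,"gripper":1},
    {"x":0,"y":0.004,"z":0,"yaw":0,"gripper":1},
    {"x":0,"y":0.006,"z":0,"yaw":0,"gripper":1},
    {"x":0,"y":0.008,"z":0,"yaw":0,"gripper":1},
    {"x":0,"y":0.01,"z":0,"yaw":0,"gripper":1}
  ]
}}

```text
clock: 11.15
tool_pos: [0.5137, -0.0335, 0.0838]
eef_rot: [-3.141, -0.001, 0.254]
force: [-1.4, 1.4, 6.5]
width: 0.312
```

>>> {"api": "play_rows", "payload": {
  "rows": [
    {"x":0,"y":0.003,"z":0,"yaw":0,"gripper":1},
    {"x":0,"y":0.006,"z":0,"yaw":0,"gripper":1},
    {"x":0,"y":0.009,"z":0,"yaw":0,"gripper":1},
    {"x":0,"y":0.012,"z":0,"yaw":0,"gripper":1},
    {"x":0,"y":0.015,"z":0,"yaw":0,"gripper":1}
  ]
}}

```text
clock: 11.65
tool_pos: [0.5167, -0.0451, 0.0838]
eef_rot: [-3.142, -0.001, 0.254]
force: [-1.2, 1.6, 5.3]
width: 0.312
```

>>> {"api": "play_rows", "payload": {
  "rows": [
    {"x":0,"y":0.003,"z":0,"yaw":0,"gripper":1},
    {"x":0,"y":0.006,"z":0,"yaw":0,"gripper":1},
    {"x":0,"y":0.009,"z":0,"yaw":0,"gripper":1},
    {"x":0,"y":0.012,"z":0,"yaw":0,"gripper":1},
    {"x":0,"y":0.015,"z":0,"yaw":0,"gripper":1}
  ]
}}

```text
clock: 12.15
tool_pos: [0.5198, -0.0567, 0.0838]
eef_rot: [-3.142, -0.002, 0.254]
force: [-0.8, 1.1, 6.4]
width: 0.314
```

>>> {"api": "play_rows", "payload": {
  "rows": [
    {"x":0,"y":0.003,"z":0,"yaw":0,"gripper":1},
    {"x":0,"y":0.006,"z":0,"yaw":0,"gripper":1},
    {"x":0,"y":0.009,"z":0,"yaw":0,"gripper":1},
    {"x":0,"y":0.012,"z":0,"yaw":0,"gripper":1},
    {"x":0,"y":0.015,"z":0,"yaw":0,"gripper":1}
  ]
}}

```text
clock: 12.65
tool_pos: [0.5228, -0.0684, 0.0838]
eef_rot: [3.142, -0.002, 0.254]
force: [-1.7, 1.6, 5.9]
width: 0.314
```

>>> {"api": "play_rows", "payload": {
  "rows": [
    {"x":0,"y":0.003,"z":0,"yaw":0,"gripper":1},
    {"x":0,"y":0.006,"z":0,"yaw":0,"gripper":1},
    {"x":0,"y":0.009,"z":0,"yaw":0,"gripper":1},
    {"x":0,"y":0.012,"z":0,"yaw":0,"gripper":1},
    {"x":0,"y":0.015,"z":0,"yaw":0,"gripper":1}
  ]
}}

```text
clock: 13.15
tool_pos: [0.5258, -0.08, 0.0838]
eef_rot: [3.142, -0.001, 0.254]
force: [-0.9, 0.9, 6.1]
width: 0.313
```

>>> {"api": "play_rows", "payload": {
  "rows": [
    {"x":0,"y":0.001,"z":0,"yaw":0,"gripper":1},
    {"x":0,"y":0.002,"z":0,"yaw":0,"gripper":1},
    {"x":0,"y":0.003,"z":0,"yaw":0,"gripper":1},
    {"x":0,"y":0.004,"z":0,"yaw":0,"gripper":1},
    {"x":0,"y":0.005,"z":0,"yaw":0,"gripper":1}
  ]
}}

```text
clock: 13.65
tool_pos: [0.5268, -0.0838, 0.0838]
eef_rot: [3.141, -0.002, 0.254]
force: [-0.9, 1.8, 5.5]
width: 0.312
```

>>> {"api": "play_rows", "payload": {
  "rows": [
    {"x":0,"y":0.001,"z":0,"yaw":0,"gripper":1},
    {"x":0,"y":0.002,"z":0,"yaw":0,"gripper":1},
    {"x":0,"y":0.003,"z":0,"yaw":0,"gripper":1},
    {"x":0,"y":0.004,"z":0,"yaw":0,"gripper":1},
    {"x":0,"y":0.005,"z":0,"yaw":0,"gripper":1}
  ]
}}

```text
clock: 14.15
tool_pos: [0.5279, -0.0877, 0.0838]
eef_rot: [3.141, -0.002, 0.254]
force: [-0.2, 1.3, 6.5]
width: 0.311
```

>>> {"api": "play_rows", "payload": {
  "rows": [
    {"x":0,"y":0.0005,"z":0,"yaw":0,"gripper":1},
    {"x":0,"y":0.001,"z":0,"yaw":0,"gripper":1},
    {"x":0,"y":0.0015,"z":0,"yaw":0,"gripper":1},
    {"x":0,"y":0.002,"z":0,"yaw":0,"gripper":1},
    {"x":0,"y":0.0025,"z":0,"yaw":0,"gripper":1}
  ]
}}

```text
clock: 14.65
tool_pos: [0.5283, -0.0896, 0.0838]
eef_rot: [3.141, -0.002, 0.254]
force: [-1.3, 1.3, 5.9]
width: 0.312
```

>>> {"api": "play_rows", "payload": {
  "rows": [
    {"x":0,"y":0.0005,"z":0,"yaw":0,"gripper":1},
    {"x":0,"y":0.001,"z":0,"yaw":0,"gripper":1},
    {"x":0,"y":0.0015,"z":0,"yaw":0,"gripper":1},
    {"x":0,"y":0.002,"z":0,"yaw":0,"gripper":1},
    {"x":0,"y":0.0025,"z":0,"yaw":0,"gripper":1}
  ]
}}

```text
clock: 15.15
tool_pos: [0.5288, -0.0916, 0.0838]
eef_rot: [3.141, -0.002, 0.254]
force: [-1.5, 0.6, 6.1]
width: 0.314
```

>>> {"api": "play_rows", "payload": {
  "rows": [
    {"x":0,"y":0.0005,"z":0,"yaw":0,"gripper":1},
    {"x":0,"y":0.001,"z":0,"yaw":0,"gripper":1},
    {"x":0,"y":0.0015,"z":0,"yaw":0,"gripper":1},
    {"x":0,"y":0.002,"z":0,"yaw":0,"gripper":1},
    {"x":0,"y":0.002,"z":0,"yaw":0,"gripper":1}
  ]
}}

```text
clock: 15.65
tool_pos: [0.5292, -0.0931, 0.0838]
eef_rot: [3.142, -0.002, 0.254]
force: [-0.9, 1.7, 5.9]
width: 0.322
```

>>> {"api": "play_rows", "payload": {
  "rows": [
    {"x":0,"y":0.0005,"z":0,"yaw":0,"gripper":1},
    {"x":0,"y":0.001,"z":0,"yaw":0,"gripper":1},
    {"x":0,"y":0.0015,"z":0,"yaw":0,"gripper":1},
    {"x":0,"y":0.002,"z":0,"yaw":0,"gripper":1},
    {"x":0,"y":0.002,"z":0,"yaw":0,"gripper":1}
  ]
}}

```text
clock: 16.15
tool_pos: [0.5294, -0.0939, 0.0838]
eef_rot: [-3.14, -0.001, 0.254]
force: [-1.6, 4.6, 6.5]
width: 0.312
```

>>> {"api": "play_rows", "payload": {
  "rows": [
    {"x":0,"y":0.0005,"z":0,"yaw":0,"gripper":1},
    {"x":0,"y":0.001,"z":0,"yaw":0,"gripper":1},
    {"x":0,"y":0.0015,"z":0,"yaw":0,"gripper":1},
    {"x":0,"y":0.0015,"z":0,"yaw":0,"gripper":1},
    {"x":0,"y":0.0015,"z":0,"yaw":0,"gripper":1}
  ]
}}

```text
clock: 16.65
tool_pos: [0.5296, -0.0944, 0.0838]
eef_rot: [-3.139, -0.001, 0.254]
force: [-0.8, 5.4, 8.1]
width: 0.312
```

>>> {"api": "play_rows", "payload": {
  "rows": [
    {"x":0,"y":-0.003,"z":0,"yaw":0,"gripper":1},
    {"x":0,"y":-0.007,"z":0,"yaw":0,"gripper":1},
    {"x":0,"y":-0.012,"z":0,"yaw":0,"gripper":1},
    {"x":0,"y":-0.017,"z":0,"yaw":0,"gripper":1},
    {"x":0,"y":-0.022,"z":0,"yaw":0,"gripper":1}
  ]
}}

```text
clock: 17.15
tool_pos: [0.5257, -0.0795, 0.0838]
eef_rot: [3.14, -0.002, 0.255]
force: [-0.3, -1.9, 6.3]
width: 0.314
```

>>> {"api": "play_rows", "payload": {
  "rows": [
    {"x":0,"y":-0.005,"z":0,"yaw":0,"gripper":1},
    {"x":0,"y":-0.01,"z":0,"yaw":0,"gripper":1},
    {"x":0,"y":-0.015,"z":0,"yaw":0,"gripper":1},
    {"x":0,"y":-0.02,"z":0,"yaw":0,"gripper":1},
    {"x":0,"y":-0.025,"z":0,"yaw":0,"gripper":1}
  ]
}}

```text
clock: 17.65
tool_pos: [0.5207, -0.0601, 0.0838]
eef_rot: [3.14, -0.002, 0.255]
force: [-0.4, -2.7, 5.5]
width: 0.314
```

>>> {"api": "play_rows", "payload": {
  "rows": [
    {"x":0,"y":-0.005,"z":0,"yaw":0,"gripper":1},
    {"x":0,"y":-0.01,"z":0,"yaw":0,"gripper":1},
    {"x":0,"y":-0.015,"z":0,"yaw":0,"gripper":1},
    {"x":0,"y":-0.02,"z":0,"yaw":0,"gripper":1},
    {"x":0,"y":-0.025,"z":0,"yaw":0,"gripper":1}
  ]
}}

```text
clock: 18.15
tool_pos: [0.5156, -0.0407, 0.0838]
eef_rot: [3.14, -0.002, 0.255]
force: [-1.4, -1.0, 5.3]
width: 0.313
```

>>> {"api": "play_rows", "payload": {
  "rows": [
    {"x":0,"y":-0.005,"z":0,"yaw":0,"gripper":1},
    {"x":0,"y":-0.009,"z":0,"yaw":0,"gripper":1},
    {"x":0,"y":-0.013,"z":0,"yaw":0,"gripper":1},
    {"x":0,"y":-0.016,"z":0,"yaw":0,"gripper":1},
    {"x":0,"y":-0.018,"z":0,"yaw":0,"gripper":1}
  ]
}}

```text
clock: 18.65
tool_pos: [0.512, -0.0267, 0.0838]
eef_rot: [3.14, -0.002, 0.255]
force: [-0.6, -0.7, 5.9]
width: 0.313
```

>>> {"api": "play_rows", "payload": {
  "rows": [
    {"x":0,"y":-0.001,"z":0,"yaw":0,"gripper":1},
    {"x":0,"y":-0.002,"z":0,"yaw":0,"gripper":1},
    {"x":0,"y":-0.003,"z":0,"yaw":0,"gripper":1},
    {"x":0,"y":-0.004,"z":0,"yaw":0,"gripper":1},
    {"x":0,"y":-0.005,"z":0,"yaw":0,"gripper":1}
  ]
}}

```text
clock: 19.15
tool_pos: [0.511, -0.023, 0.0838]
eef_rot: [3.14, -0.002, 0.255]
force: [-0.9, -1.4, 6.2]
width: 0.313
```

>>> {"api": "play_rows", "payload": {
  "rows": [
    {"x":0,"y":-0.001,"z":0,"yaw":0,"gripper":1},
    {"x":0,"y":-0.002,"z":0,"yaw":0,"gripper":1},
    {"x":0,"y":-0.003,"z":0,"yaw":0,"gripper":1},
    {"x":0,"y":-0.004,"z":0,"yaw":0,"gripper":1},
    {"x":0,"y":-0.005,"z":0,"yaw":0,"gripper":1}
  ]
}}

```text
clock: 19.65
tool_pos: [0.51, -0.0191, 0.0838]
eef_rot: [3.14, -0.002, 0.255]
force: [-1.8, -1.8, 6.7]
width: 0.315
```

>>> {"api": "play_rows", "payload": {
  "rows": [
    {"x":0,"y":-0.001,"z":0,"yaw":0,"gripper":1},
    {"x":0,"y":-0.002,"z":0,"yaw":0,"gripper":1},
    {"x":0,"y":-0.003,"z":0,"yaw":0,"gripper":1},
    {"x":0,"y":-0.004,"z":0,"yaw":0,"gripper":1},
    {"x":0,"y":-0.005,"z":0,"yaw":0,"gripper":1}
  ]
}}

```text
clock: 20.15
tool_pos: [0.509, -0.0152, 0.0838]
eef_rot: [3.14, -0.002, 0.255]
force: [-1.8, -2.0, 7.0]
width: 0.312
```

>>> {"api": "play_rows", "payload": {
  "rows": [
    {"x":0,"y":-0.001,"z":0,"yaw":0,"gripper":1},
    {"x":0,"y":-0.002,"z":0,"yaw":0,"gripper":1},
    {"x":0,"y":-0.003,"z":0,"yaw":0,"gripper":1},
    {"x":0,"y":-0.004,"z":0,"yaw":0,"gripper":1},
    {"x":0,"y":-0.005,"z":0,"yaw":0,"gripper":1}
  ]
}}

```text
clock: 20.65
tool_pos: [0.508, -0.0113, 0.0838]
eef_rot: [3.14, -0.002, 0.255]
force: [-0.0, -2.6, 5.8]
width: 0.316
```

>>> {"api": "play_rows", "payload": {
  "rows": [
    {"x":0,"y":-0.001,"z":0,"yaw":0,"gripper":1},
    {"x":0,"y":-0.002,"z":0,"yaw":0,"gripper":1},
    {"x":0,"y":-0.003,"z":0,"yaw":0,"gripper":1},
    {"x":0,"y":-0.004,"z":0,"yaw":0,"gripper":1},
    {"x":0,"y":-0.005,"z":0,"yaw":0,"gripper":1}
  ]
}}

```text
clock: 21.15
tool_pos: [0.5074, -0.0091, 0.0838]
eef_rot: [3.137, -0.002, 0.256]
force: [-0.4, -9.3, 4.2]
width: 0.308
```

>>> {"api": "play_rows", "payload": {
  "rows": [
    {"x":0,"y":-0.001,"z":0,"yaw":0,"gripper":1},
    {"x":0,"y":-0.002,"z":0,"yaw":0,"gripper":1},
    {"x":0,"y":-0.003,"z":0,"yaw":0,"gripper":1},
    {"x":0,"y":-0.004,"z":0,"yaw":0,"gripper":1},
    {"x":0,"y":-0.005,"z":0,"yaw":0,"gripper":1}
  ]
}}

```text
clock: 21.65
tool_pos: [0.5065, -0.0058, 0.0838]
eef_rot: [3.136, -0.002, 0.256]
force: [-0.8, -10.5, 4.4]
width: 0.314
```

>>> {"api": "play_rows", "payload": {
  "rows": [
    {"x":0,"y":-0.001,"z":0,"yaw":0,"gripper":1},
    {"x":0,"y":-0.002,"z":0,"yaw":0,"gripper":1},
    {"x":0,"y":-0.003,"z":0,"yaw":0,"gripper":1},
    {"x":0,"y":-0.004,"z":0,"yaw":0,"gripper":1},
    {"x":0,"y":-0.005,"z":0,"yaw":0,"gripper":1}
  ]
}}

```text
clock: 22.15
tool_pos: [0.5054, -0.0015, 0.0838]
eef_rot: [3.137, -0.002, 0.256]
force: [0.1, -7.8, 5.8]
width: 0.316
```

>>> {"api": "play_rows", "payload": {
  "rows": [
    {"x":0,"y":-0.001,"z":0,"yaw":0,"gripper":1},
    {"x":0,"y":-0.002,"z":0,"yaw":0,"gripper":1},
    {"x":0,"y":-0.003,"z":0,"yaw":0,"gripper":1},
    {"x":0,"y":-0.004,"z":0,"yaw":0,"gripper":1},
    {"x":0,"y":-0.005,"z":0,"yaw":0,"gripper":1}
  ]
}}

```text
clock: 22.65
tool_pos: [0.5044, 0.0025, 0.0838]
eef_rot: [3.137, -0.002, 0.255]
force: [-0.0, -8.3, 5.7]
width: 0.316
```

>>> {"api": "play_rows", "payload": {
  "rows": [
    {"x":0,"y":-0.0005,"z":0,"yaw":0,"gripper":1},
    {"x":0,"y":-0.001,"z":0,"yaw":0,"gripper":1},
    {"x":0,"y":-0.0015,"z":0,"yaw":0,"gripper":1},
    {"x":0,"y":-0.002,"z":0,"yaw":0,"gripper":1},
    {"x":0,"y":-0.0025,"z":0,"yaw":0,"gripper":1}
  ]
}}

```text
clock: 23.15
tool_pos: [0.5038, 0.0048, 0.0838]
eef_rot: [3.138, -0.002, 0.255]
force: [-0.6, -6.6, 4.3]
width: 0.311
```

>>> {"api": "play_rows", "payload": {
  "rows": [
    {"x":0,"y":-0.0005,"z":0,"yaw":0,"gripper":1},
    {"x":0,"y":-0.001,"z":0,"yaw":0,"gripper":1},
    {"x":0,"y":-0.0015,"z":0,"yaw":0,"gripper":1},
    {"x":0,"y":-0.002,"z":0,"yaw":0,"gripper":1},
    {"x":0,"y":-0.0025,"z":0,"yaw":0,"gripper":1}
  ]
}}

```text
clock: 23.65
tool_pos: [0.5032, 0.0071, 0.0838]
eef_rot: [3.139, -0.002, 0.255]
force: [0.4, -5.0, 5.6]
width: 0.313
```

>>> {"api": "play_rows", "payload": {
  "rows": [
    {"x":0,"y":-0.001,"z":0,"yaw":0,"gripper":1},
    {"x":0,"y":-0.002,"z":0,"yaw":0,"gripper":1},
    {"x":0,"y":-0.003,"z":0,"yaw":0,"gripper":1},
    {"x":0,"y":-0.004,"z":0,"yaw":0,"gripper":1},
    {"x":0,"y":-0.005,"z":0,"yaw":0,"gripper":1}
  ]
}}

```text
clock: 24.15
tool_pos: [0.5019, 0.0119, 0.0838]
eef_rot: [3.14, -0.002, 0.255]
force: [-0.6, -1.6, 6.3]
width: 0.311
```

>>> {"api": "play_rows", "payload": {
  "rows": [
    {"x":0,"y":-0.001,"z":0,"yaw":0,"gripper":1},
    {"x":0,"y":-0.002,"z":0,"yaw":0,"gripper":1},
    {"x":0,"y":-0.003,"z":0,"yaw":0,"gripper":1},
    {"x":0,"y":-0.004,"z":0,"yaw":0,"gripper":1},
    {"x":0,"y":-0.005,"z":0,"yaw":0,"gripper":1}
  ]
}}

```text
clock: 24.65
tool_pos: [0.5009, 0.0158, 0.0838]
eef_rot: [3.14, -0.002, 0.255]
force: [-1.1, -1.8, 6.7]
width: 0.313
```

>>> {"api": "play_rows", "payload": {
  "rows": [
    {"x":0,"y":-0.004,"z":0,"yaw":0,"gripper":1},
    {"x":0,"y":-0.008,"z":0,"yaw":0,"gripper":1},
    {"x":0,"y":-0.012,"z":0,"yaw":0,"gripper":1},
    {"x":0,"y":-0.016,"z":0,"yaw":0,"gripper":1},
    {"x":0,"y":-0.02,"z":0,"yaw":0,"gripper":1}
  ]
}}

```text
clock: 25.15
tool_pos: [0.4968, 0.0314, 0.0838]
eef_rot: [3.14, -0.002, 0.255]
force: [-1.2, -0.8, 7.0]
width: 0.318
```

>>> {"api": "play_rows", "payload": {
  "rows": [
    {"x":0,"y":-0.005,"z":0,"yaw":0,"gripper":1},
    {"x":0,"y":-0.01,"z":0,"yaw":0,"gripper":1},
    {"x":0,"y":-0.015,"z":0,"yaw":0,"gripper":1},
    {"x":0,"y":-0.02,"z":0,"yaw":0,"gripper":1},
    {"x":0,"y":-0.025,"z":0,"yaw":0,"gripper":1}
  ]
}}

```text
clock: 25.65
tool_pos: [0.4918, 0.0509, 0.0838]
eef_rot: [3.14, -0.001, 0.255]
force: [-1.5, -2.6, 7.5]
width: 0.313
```

>>> {"api": "play_rows", "payload": {
  "rows": [
    {"x":0,"y":-0.005,"z":0,"yaw":0,"gripper":1},
    {"x":0,"y":-0.01,"z":0,"yaw":0,"gripper":1},
    {"x":0,"y":-0.015,"z":0,"yaw":0,"gripper":1},
    {"x":0,"y":-0.02,"z":0,"yaw":0,"gripper":1},
    {"x":0,"y":-0.025,"z":0,"yaw":0,"gripper":1}
  ]
}}

```text
clock: 26.15
tool_pos: [0.4867, 0.0702, 0.0838]
eef_rot: [3.141, -0.001, 0.255]
force: [-0.3, -1.8, 6.5]
width: 0.312
```

>>> {"api": "play_rows", "payload": {
  "rows": [
    {"x":0,"y":-0.005,"z":0,"yaw":0,"gripper":1},
    {"x":0,"y":-0.01,"z":0,"yaw":0,"gripper":1},
    {"x":0,"y":-0.015,"z":0,"yaw":0,"gripper":1},
    {"x":0,"y":-0.02,"z":0,"yaw":0,"gripper":1},
    {"x":0,"y":-0.025,"z":0,"yaw":0,"gripper":1}
  ]
}}

```text
clock: 26.65
tool_pos: [0.4817, 0.0897, 0.0838]
eef_rot: [3.141, -0.001, 0.255]
force: [-1.0, -2.1, 7.4]
width: 0.317
```

>>> {"api": "play_rows", "payload": {
  "rows": [
    {"x":0,"y":-0.004,"z":0,"yaw":0,"gripper":1},
    {"x":0,"y":-0.007,"z":0,"yaw":0,"gripper":1},
    {"x":0,"y":-0.01,"z":0,"yaw":0,"gripper":1},
    {"x":0,"y":-0.012,"z":0,"yaw":0,"gripper":1},
    {"x":0,"y":-0.014,"z":0,"yaw":0,"gripper":1}
  ]
}}

```text
clock: 27.15
tool_pos: [0.4789, 0.1005, 0.0838]
eef_rot: [3.141, -0.001, 0.255]
force: [-0.4, -1.6, 7.0]
width: 0.312
```

>>> {"api": "play_rows", "payload": {
  "rows": [
    {"x":0,"y":-0.001,"z":0,"yaw":0,"gripper":1},
    {"x":0,"y":-0.002,"z":0,"yaw":0,"gripper":1},
    {"x":0,"y":-0.003,"z":0,"yaw":0,"gripper":1},
    {"x":0,"y":-0.004,"z":0,"yaw":0,"gripper":1},
    {"x":0,"y":-0.005,"z":0,"yaw":0,"gripper":1}
  ]
}}

```text
clock: 27.65
tool_pos: [0.4779, 0.1043, 0.0838]
eef_rot: [3.141, -0.001, 0.255]
force: [-0.7, -1.8, 6.9]
width: 0.312
```

>>> {"api": "play_rows", "payload": {
  "rows": [
    {"x":0,"y":-0.001,"z":0,"yaw":0,"gripper":1},
    {"x":0,"y":-0.002,"z":0,"yaw":0,"gripper":1},
    {"x":0,"y":-0.003,"z":0,"yaw":0,"gripper":1},
    {"x":0,"y":-0.004,"z":0,"yaw":0,"gripper":1},
    {"x":0,"y":-0.005,"z":0,"yaw":0,"gripper":1}
  ]
}}

```text
clock: 28.15
tool_pos: [0.4769, 0.1081, 0.0838]
eef_rot: [3.141, -0.001, 0.255]
force: [-1.1, -0.8, 7.9]
width: 0.314
```

>>> {"api": "play_rows", "payload": {
  "rows": [
    {"x":0,"y":-0.001,"z":0,"yaw":0,"gripper":1},
    {"x":0,"y":-0.002,"z":0,"yaw":0,"gripper":1},
    {"x":0,"y":-0.003,"z":0,"yaw":0,"gripper":1},
    {"x":0,"y":-0.004,"z":0,"yaw":0,"gripper":1},
    {"x":0,"y":-0.005,"z":0,"yaw":0,"gripper":1}
  ]
}}

```text
clock: 28.65
tool_pos: [0.4758, 0.112, 0.0838]
eef_rot: [3.141, -0.001, 0.255]
force: [-1.2, -1.8, 7.3]
width: 0.311
```

>>> {"api": "play_rows", "payload": {
  "rows": [
    {"x":0,"y":-0.0005,"z":0,"yaw":0,"gripper":1},
    {"x":0,"y":-0.001,"z":0,"yaw":0,"gripper":1},
    {"x":0,"y":-0.0015,"z":0,"yaw":0,"gripper":1},
    {"x":0,"y":-0.002,"z":0,"yaw":0,"gripper":1},
    {"x":0,"y":-0.0025,"z":0,"yaw":0,"gripper":1}
  ]
}}

```text
clock: 29.15
tool_pos: [0.4753, 0.114, 0.0838]
eef_rot: [3.141, -0.001, 0.255]
force: [-1.2, -1.8, 7.1]
width: 0.314
```

>>> {"api": "play_rows", "payload": {
  "rows": [
    {"x":0,"y":-0.0005,"z":0,"yaw":0,"gripper":1},
    {"x":0,"y":-0.001,"z":0,"yaw":0,"gripper":1},
    {"x":0,"y":-0.0015,"z":0,"yaw":0,"gripper":1},
    {"x":0,"y":-0.002,"z":0,"yaw":0,"gripper":1},
    {"x":0,"y":-0.002,"z":0,"yaw":0,"gripper":1}
  ]
}}

```text
clock: 29.65
tool_pos: [0.4749, 0.1156, 0.0838]
eef_rot: [3.141, -0.001, 0.255]
force: [-1.7, -1.9, 7.8]
width: 0.314
```

>>> {"api": "play_rows", "payload": {
  "rows": [
    {"x":0,"y":-0.0005,"z":0,"yaw":0,"gripper":1},
    {"x":0,"y":-0.001,"z":0,"yaw":0,"gripper":1},
    {"x":0,"y":-0.0015,"z":0,"yaw":0,"gripper":1},
    {"x":0,"y":-0.002,"z":0,"yaw":0,"gripper":1},
    {"x":0,"y":-0.002,"z":0,"yaw":0,"gripper":1}
  ]
}}

```text
clock: 30.15
tool_pos: [0.4746, 0.1168, 0.0838]
eef_rot: [3.14, -0.001, 0.255]
force: [-0.9, -3.0, 7.4]
width: 0.311
```

Contact seems to be starting, so I'll press a little more to confirm.

>>> {"api": "play_rows", "payload": {
  "rows": [
    {"x":0,"y":-0.0005,"z":0,"yaw":0,"gripper":1},
    {"x":0,"y":-0.001,"z":0,"yaw":0,"gripper":1},
    {"x":0,"y":-0.0015,"z":0,"yaw":0,"gripper":1},
    {"x":0,"y":-0.002,"z":0,"yaw":0,"gripper":1},
    {"x":0,"y":-0.002,"z":0,"yaw":0,"gripper":1}
  ]
}}

```text
clock: 30.65
tool_pos: [0.4744, 0.1177, 0.0838]
eef_rot: [3.139, -0.001, 0.255]
force: [-0.8, -5.8, 7.4]
width: 0.312
```

>>> {"api": "play_rows", "payload": {
  "rows": [
    {"x":0,"y":0.004,"z":0,"yaw":0,"gripper":1},
    {"x":0,"y":0.01,"z":0,"yaw":0,"gripper":1},
    {"x":0,"y":0.016,"z":0,"yaw":0,"gripper":1},
    {"x":0,"y":0.023,"z":0,"yaw":0,"gripper":1},
    {"x":0,"y":0.03,"z":0,"yaw":0,"gripper":1}
  ]
}}

```text
clock: 31.15
tool_pos: [0.4801, 0.0959, 0.0838]
eef_rot: [-3.141, -0.001, 0.254]
force: [-1.5, 1.1, 7.4]
width: 0.309
```

>>> {"api": "play_rows", "payload": {
  "rows": [
    {"x":0,"y":0.007,"z":0,"yaw":0,"gripper":1},
    {"x":0,"y":0.014,"z":0,"yaw":0,"gripper":1},
    {"x":0,"y":0.021,"z":0,"yaw":0,"gripper":1},
    {"x":0,"y":0.028,"z":0,"yaw":0,"gripper":1},
    {"x":0,"y":0.035,"z":0,"yaw":0,"gripper":1}
  ]
}}

```text
clock: 31.65
tool_pos: [0.4871, 0.0687, 0.0838]
eef_rot: [-3.141, -0.001, 0.254]
force: [-1.8, 1.0, 7.7]
width: 0.311
```

>>> {"api": "play_rows", "payload": {
  "rows": [
    {"x":0,"y":0.007,"z":0,"yaw":0,"gripper":1},
    {"x":0,"y":0.014,"z":0,"yaw":0,"gripper":1},
    {"x":0,"y":0.021,"z":0,"yaw":0,"gripper":1},
    {"x":0,"y":0.028,"z":0,"yaw":0,"gripper":1},
    {"x":0,"y":0.035,"z":0,"yaw":0,"gripper":1}
  ]
}}

```text
clock: 32.15
tool_pos: [0.4942, 0.0416, 0.0838]
eef_rot: [-3.141, -0.001, 0.254]
force: [-0.9, 1.0, 7.3]
width: 0.31
```

>>> {"api": "play_rows", "payload": {
  "rows": [
    {"x":0,"y":0.007,"z":0,"yaw":0,"gripper":1},
    {"x":0,"y":0.013,"z":0,"yaw":0,"gripper":1},
    {"x":0,"y":0.019,"z":0,"yaw":0,"gripper":1},
    {"x":0,"y":0.024,"z":0,"yaw":0,"gripper":1},
    {"x":0,"y":0.028,"z":0,"yaw":0,"gripper":1}
  ]
}}

```text
clock: 32.65
tool_pos: [0.4999, 0.0199, 0.0838]
eef_rot: [-3.141, -0.002, 0.254]
force: [-2.2, 2.3, 6.3]
width: 0.318
```

>>> {"api": "play_rows", "payload": {
  "rows": [
    {"x":0,"y":0.002,"z":0,"yaw":0,"gripper":1},
    {"x":0,"y":0.0035,"z":0,"yaw":0,"gripper":1},
    {"x":0,"y":0.005,"z":0,"yaw":0,"gripper":1},
    {"x":0,"y":0.006,"z":0,"yaw":0,"gripper":1},
    {"x":0,"y":0.007,"z":0,"yaw":0,"gripper":1}
  ]
}}

```text
clock: 33.15
tool_pos: [0.5012, 0.0146, 0.0838]
eef_rot: [-3.141, -0.001, 0.254]
force: [-0.9, 1.0, 7.0]
width: 0.317
```

>>> {"api": "play_rows", "payload": {
  "rows": [
    {"x":0,"y":0.0005,"z":0,"yaw":0,"gripper":1},
    {"x":0,"y":0.001,"z":0,"yaw":0,"gripper":1},
    {"x":0,"y":0.0015,"z":0,"yaw":0,"gripper":1},
    {"x":0,"y":0.002,"z":0,"yaw":0,"gripper":1},
    {"x":0,"y":0.0025,"z":0,"yaw":0,"gripper":1}
  ]
}}

```text
clock: 33.65
tool_pos: [0.5017, 0.0127, 0.0838]
eef_rot: [-3.141, -0.001, 0.254]
force: [-1.6, 1.1, 6.7]
width: 0.317
```

>>> {"api": "play_rows", "payload": {
  "rows": [
    {"x":0,"y":0.0005,"z":0,"yaw":0,"gripper":1},
    {"x":0,"y":0.001,"z":0,"yaw":0,"gripper":1},
    {"x":0,"y":0.0015,"z":0,"yaw":0,"gripper":1},
    {"x":0,"y":0.002,"z":0,"yaw":0,"gripper":1},
    {"x":0,"y":0.0025,"z":0,"yaw":0,"gripper":1}
  ]
}}

```text
clock: 34.15
tool_pos: [0.5022, 0.0108, 0.0838]
eef_rot: [-3.141, -0.001, 0.254]
force: [-1.6, 0.7, 8.6]
width: 0.313
```

>>> {"api": "play_rows", "payload": {
  "rows": [
    {"x":0,"y":0.0005,"z":0,"yaw":0,"gripper":1},
    {"x":0,"y":0.001,"z":0,"yaw":0,"gripper":1},
    {"x":0,"y":0.0015,"z":0,"yaw":0,"gripper":1},
    {"x":0,"y":0.002,"z":0,"yaw":0,"gripper":1},
    {"x":0,"y":0.0025,"z":0,"yaw":0,"gripper":1}
  ]
}}

```text
clock: 34.65
tool_pos: [0.5026, 0.0094, 0.0838]
eef_rot: [-3.14, -0.001, 0.254]
force: [-2.0, 3.4, 7.7]
width: 0.316
```

>>> {"api": "play_rows", "payload": {
  "rows": [
    {"x":0,"y":0.0005,"z":0,"yaw":0,"gripper":1},
    {"x":0,"y":0.001,"z":0,"yaw":0,"gripper":1},
    {"x":0,"y":0.0015,"z":0,"yaw":0,"gripper":1},
    {"x":0,"y":0.002,"z":0,"yaw":0,"gripper":1},
    {"x":0,"y":0.0025,"z":0,"yaw":0,"gripper":1}
  ]
}}

```text
clock: 35.15
tool_pos: [0.5028, 0.0085, 0.0838]
eef_rot: [-3.139, -0.001, 0.253]
force: [-1.8, 7.9, 8.9]
width: 0.31
```

>>> {"api": "play_rows", "payload": {
  "rows": [
    {"x":0,"y":0.0005,"z":0,"yaw":0,"gripper":1},
    {"x":0,"y":0.001,"z":0,"yaw":0,"gripper":1},
    {"x":0,"y":0.0015,"z":0,"yaw":0,"gripper":1},
    {"x":0,"y":0.002,"z":0,"yaw":0,"gripper":1},
    {"x":0,"y":0.0025,"z":0,"yaw":0,"gripper":1}
  ]
}}

```text
clock: 35.65
tool_pos: [0.5031, 0.0073, 0.0838]
eef_rot: [-3.137, -0.001, 0.253]
force: [-2.4, 10.4, 9.2]
width: 0.313
```

>>> {"api": "play_rows", "payload": {
  "rows": [
    {"x":0,"y":0.0015,"z":0,"yaw":0,"gripper":1},
    {"x":0,"y":0.003,"z":0,"yaw":0,"gripper":1},
    {"x":0,"y":0.0045,"z":0,"yaw":0,"gripper":1},
    {"x":0,"y":0.006,"z":0,"yaw":0,"gripper":1},
    {"x":0,"y":0.0075,"z":0,"yaw":0,"gripper":1}
  ]
}}

```text
clock: 36.15
tool_pos: [0.5048, 0.0009, 0.0838]
eef_rot: [-3.138, -0.001, 0.253]
force: [-2.1, 8.3, 8.9]
width: 0.314
```

>>> {"api": "play_rows", "payload": {
  "rows": [
    {"x":0,"y":0,"z":0,"yaw":0,"gripper":1},
    {"x":0,"y":0,"z":0,"yaw":0,"gripper":1},
    {"x":0,"y":0,"z":0,"yaw":0,"gripper":1},
    {"x":0,"y":0,"z":0,"yaw":0,"gripper":1},
    {"x":0,"y":0,"z":0,"yaw":0,"gripper":1}
  ]
}}

```text
clock: 36.65
tool_pos: [0.5049, 0.0005, 0.0838]
eef_rot: [-3.139, -0.001, 0.253]
force: [-1.8, 6.1, 8.9]
width: 0.311
```

>>> {"api": "play_rows", "payload": {
  "rows": [
    {"x":0,"y":-0.001,"z":0,"yaw":0,"gripper":1},
    {"x":0,"y":-0.001,"z":0,"yaw":0,"gripper":1},
    {"x":0,"y":-0.001,"z":0,"yaw":0,"gripper":1},
    {"x":0,"y":-0.001,"z":0,"yaw":0,"gripper":0.2},
    {"x":0,"y":-0.001,"z":0,"yaw":0,"gripper":0}
  ]
}}

```text
clock: 37.15
tool_pos: [0.5041, -0.0004, 0.0825]
eef_rot: [3.142, 0.0, 0.255]
force: [0.0, -0.6, 0.2]
width: 0.501
```

>>> {"api": "play_rows", "payload": {
  "rows": [
    {"x":0,"y":0,"z":0,"yaw":0,"gripper":-0.5},
    {"x":0,"y":0,"z":0,"yaw":0,"gripper":-1},
    {"x":0,"y":0,"z":0,"yaw":0,"gripper":-1},
    {"x":0,"y":0,"z":0,"yaw":0,"gripper":-1},
    {"x":0,"y":0,"z":0,"yaw":0,"gripper":-1}
  ]
}}

```text
clock: 37.65
tool_pos: [0.5043, -0.0005, 0.0826]
eef_rot: [-3.142, 0.0, 0.254]
force: [0.6, -1.1, 0.2]
width: 1.0
```

Released; I'll lift straight up and then back off toward the robot.

>>> {"api": "play_rows", "payload": {
  "rows": [
    {"x":0,"y":0,"z":-0.02,"yaw":0,"gripper":-1},
    {"x":0,"y":0,"z":-0.05,"yaw":0,"gripper":-1},
    {"x":0,"y":0,"z":-0.09,"yaw":0,"gripper":-1},
    {"x":0,"y":0,"z":-0.13,"yaw":0,"gripper":-1},
    {"x":0,"y":0,"z":-0.17,"yaw":0,"gripper":-1}
  ]
}}

```text
clock: 38.15
tool_pos: [0.504, -0.0004, 0.2198]
eef_rot: [-3.142, 0.0, 0.254]
force: [0.6, -0.5, -0.3]
width: 1.001
```

>>> {"api": "play_rows", "payload": {
  "rows": [
    {"x":0,"y":0.04,"z":-0.02,"yaw":0,"gripper":-1},
    {"x":0,"y":0.09,"z":-0.03,"yaw":0,"gripper":-1},
    {"x":0,"y":0.14,"z":-0.03,"yaw":0,"gripper":-1},
    {"x":0,"y":0.19,"z":-0.03,"yaw":0,"gripper":-1},
    {"x":0,"y":0.24,"z":-0.03,"yaw":0,"gripper":-1}
  ]
}}

```text
clock: 38.65
tool_pos: [0.5528, -0.1877, 0.2429]
eef_rot: [3.141, -0.0, 0.254]
force: [0.0, -0.4, 0.5]
width: 0.999
```

>>> {"api": "play_rows", "payload": {
  "rows": [
    {"x":0,"y":0.05,"z":0,"yaw":0,"gripper":-1},
    {"x":0,"y":0.1,"z":0,"yaw":0,"gripper":-1},
    {"x":0,"y":0.13,"z":0,"yaw":0,"gripper":-1},
    {"x":0,"y":0.14,"z":0,"yaw":0,"gripper":-1},
    {"x":0,"y":0.14,"z":0,"yaw":0,"gripper":-1}
  ]
}}

```text
clock: 39.15
tool_pos: [0.5805, -0.2952, 0.2422]
eef_rot: [-3.141, 0.0, 0.253]
force: [-0.6, 0.4, -0.4]
width: 1.003
```

```bash
python3 - <<'E'
from h import *
a=robot.get_image("top")[185:285,235:415]
cv2.imwrite("pics/c3.png",cv2.convertScaleAbs(cv2.resize(a,None,fx=4.4,fy=4.4,interpolation=cv2.INTER_CUBIC),alpha=1.5))
E
```

```text
(no output)
```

View pics/c3.png

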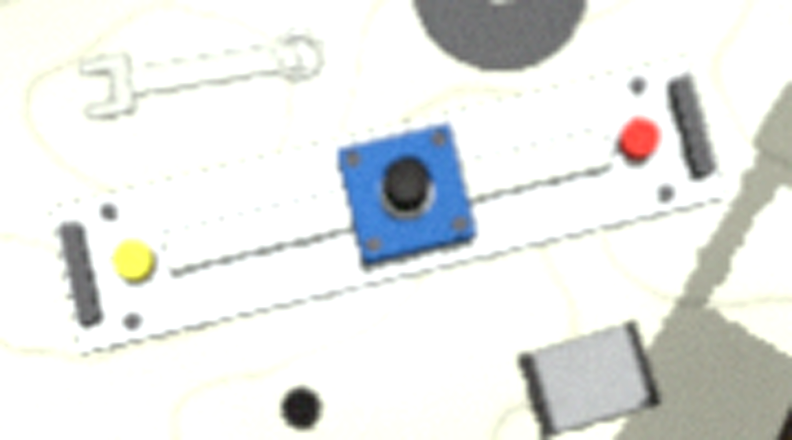

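The carriage stands at crop (408,195) with its knob top at (406,179). The arm is clear and the other items look unmoved.

```bash
python3 - <<'E'
from h import *
f=lambda u,v,z:w("top",((u+.5)/4.4-.5+235,(v+.5)/4.4-.5+185),z)
o=np.array([.5009,.0133]);u=np.array([-.2525,.9676])
for p in((278,209,.096),(406,179,.096),(284,224,.044),(408,195,.044)):print((f(*p)[:2]-o)@u)
print(robot.state()["clock"],robot.sign_off())
E
```

```text
0.0626017089688286
-0.011413342334923995
0.062413665379931
-0.012376058279853533
the job is handed in; nothing more can be done
39.2 None
```

The carriage is standing in the sticky spot, let go, and the job is handed in at 39.2 s. I held the knob and stroked it first to the red buffer, then to the yellow one. Each buffer was touched with about 4 N, roughly 1 mm of give, at a creeping speed.

- **Sticky spot:** it adds roughly 5 to 8 N over about 19 mm of travel. I felt it on all three passes, from both sides. It spans world y from about -10 to +9 mm, centred on about -0.5 mm. On the rail that is about 11 to 12 mm from the unit's middle toward the red end.
- **Where the carriage is:** it was at world y = 0 to +0.5 mm when I let go, so about 1 mm from the middle of the spot. The last picture puts it at -11 to -12 mm on the rail, a shift of 74 to 75 mm from its start. The tool readings give about 77 mm; the 2 mm difference is within the calibration.
- **Other checks:** the two contact points came out 217 mm apart, against 216 mm expected. The arm is well clear. In the last close-up the wrench, the cutting disc and both spare parts look unmoved. The hammer, screwdriver and jar were outside that view, and the arm stayed well above them or away from them.

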